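# Restock the condiment bay and call for pick-up

## Task

Slide the sauce pot, the spice shaker and the toothpick holder across the counter, upright and without lifting them, one after another in any order through the open front of the lime-green condiment bay until each stands fully inside it. Only when all three are in, swing the red-knobbed lever of the call bell away from you all the way to its stop and let it spring back. Leave the yellow-lidded tin, the black dishes and the pump bottle where they stand.

Things in the scene. Friction and masses are not known exactly. Their poses are not given: they have to be found in the camera images.
- bay: Lime-green three-sided condiment bay, fixed, at varying yaw (to 0.2 rad), open at its front (its -x, towards the robot), no sill: things slide in on the counter, tinted pale there. Inside 140 deep (x) by 270 wide (y); walls 8 thick, 52 high. Origin: on the counter, centre of the inside: mouth at x = -70 mm, back wall's face at +70, side walls' faces at y = -135 and +135.
- pot: Round dark brown sauce pot with red lid, 72 mm diameter (lid 69 mm), 66 mm high, about 0.3 kg, loose. Origin: centre of its underside, z up.
- shaker: Round orange spice shaker with a paper band and black cap, 50 mm diameter, 66 mm high, about 0.14 kg, loose. Origin: centre of its underside, z up.
- picks: Square wooden toothpick holder, 60 x 60 mm, 52 mm high (toothpicks show to 67 mm but cannot be touched), about 0.2 kg, loose, at any yaw. Origin: centre of its underside, z up; x and y along its sides.
- bell: Call bell, fixed, left or right of the bay: black base 100 (x) x 130 (y) x 16 mm, chrome dome (68 mm wide, top at 55, centred at y = -25), lever at y = +35 between two steel cheeks (tops at 58). Origin: centre of the base's underside; its x axis points away from the robot (yaw to 0.3 rad) and is the way the lever is pushed.
- lever (a joint): Call lever, turning about the bell's y axis through a pivot at y = +35, z = 45 mm in the bell's frame. 0 rad: at rest, leaning 0.45 rad back to -x; grows as the knob goes to the bell's +x; hard stop at 0.9 rad. Sprung: about 2 N at the knob at first, 4 N at the stop; springs back to 0 when let go.
- lever_tip (a point): Centre of the lever's red ball knob, 30 mm diameter, 100 mm from the pivot on a 10 mm rod: about 135 mm above the counter at rest, 145 mm half way, 135 mm at the stop, 87 mm farther along the bell's x.
- tin: Bystander: small steel tin with yellow lid, 54 mm diameter, 57 mm high, loose. Origin: centre of its underside.
- dishes: Bystander: stack of black dishes, 90 mm diameter, 33 mm high, loose. Origin: centre of its underside.
- pump: Bystander: white pump bottle with a blue band, 76 mm diameter, 159 mm high, loose, on the side of the bay where the bell is not. Origin: centre of its underside. (Behind the bay, from about x = 0.77 m, stand other bottles, a chopstick basket and a glass jar up to 200 mm high.)
Mind the look-alikes: they are no part of the job. What is shaped like the bell but blue is not meant. There is more than one size of the pot; the job needs the smaller.

How it is judged (in metres and radians):
On the way, in this order (a step that is already met when the one before it is completed fails the run):
1. pot, shaker and toothpick holder all stand upright inside the bay (x of pot in the frame of bay between -0.038 and 0.07 m and y of pot in the frame of bay between -0.135 and 0.135 m and height (world z) of each of pot, shaker, picks below 0.008 m and angle between each of pot, shaker, picks's own z axis and vertical below 0.1 rad and x of shaker in the frame of bay between -0.049 and 0.07 m and y of shaker in the frame of bay between -0.135 and 0.135 m and x of picks in the frame of bay between -0.038 and 0.07 m and y of picks in the frame of bay between -0.135 and 0.135 m), for 0.2 s.
2. the call lever is swung to its stop (beyond 0.8 of 0.9 rad) (value of joint lever above 0.8 rad), for 0.05 s.
3. the lever has sprung back (value of joint lever below 0.1 rad), for 0.2 s.
At the end, for the whole second after the job is handed in: Pot, shaker and toothpick holder stand at rest and upright (within 0.1 rad) on the counter inside the bay, between its side walls and wholly behind the mouth line (4 mm grace; for the holder, the centre at least 32 mm in), and the lever is back within 0.1 rad of rest (all of step 1 and linear speed of each of pot, shaker, picks below 0.02 m/s and value of joint lever below 0.1 rad); the robot touches nothing.
It fails at once if the pot, shaker or toothpick holder is lifted more than 20 mm off the counter or tipped beyond 0.4 rad (height (world z) of any of pot, shaker, picks above 0.02 m or angle between any of pot, shaker, picks's own z axis and vertical above 0.4 rad).
It fails at once if the lever is swung beyond 0.4 rad while one of the three is still outside the bay (value of joint lever above 0.4 rad and not (x of pot in the frame of bay between -0.038 and 0.07 m and y of pot in the frame of bay between -0.135 and 0.135 m and height (world z) of each of pot, shaker, picks below 0.008 m and angle between each of pot, shaker, picks's own z axis and vertical below 0.1 rad and x of shaker in the frame of bay between -0.049 and 0.07 m and y of shaker in the frame of bay between -0.135 and 0.135 m and x of picks in the frame of bay between -0.038 and 0.07 m and y of picks in the frame of bay between -0.135 and 0.135 m)).
It fails at once if the tin, the dishes or the pump bottle is moved more than 25 mm or tipped beyond 0.3 rad (distance of any of tin, dishes, pump from where it was at the start of the episode above 0.025 m or angle between any of tin, dishes, pump's own z axis and vertical above 0.3 rad).
It also fails if it takes over 72 s, if anything falls off the work surface, if the arm or the gripper's body presses on something with over 40 N, if the wrist force passes 120 N, or if a joint passes its speed limit or range.

## Robot

A 6-joint arm with a two-finger parallel gripper is mounted at the origin on the work surface. World frame = base frame: x ahead of the robot, y to its left, z up, the work surface at z = 0. Lengths are in m, angles in degrees, forces in N, time in s.
With the tool pointing down it reaches from about 0.375 to 0.9 m from the base axis. Payload 3.1 kg.
Tool frame: the origin (TCP) lies at the very end of the fingers, on their centre line; the grasp point (between the pads) lies 19 mm behind it (bot.hold_point_z is the z of the grasp point in the tool frame, in m); z points along the fingers, y is the line along which they close (so a half turn about z gives the same grasp; the last joint's range is limited). The gripper opens to 87 mm and grips with 3 to 60 N. Pads are 19 mm wide; open, the fingers measure 117 mm over their backs; the gripper's body (75 mm by 190 mm) begins 51 mm behind the grasp point.
Start: joints at [55.204, 30.224, 82.088, -0, 67.689, -10.227], TCP at [0.26, 0.568, 0.223] pointing down, gripper open.
Joint ranges: [-176.69, 176.69], [-43.24, 126.21], [12.49, 139.97], [-82, 262], [0, 151.66], [-163.58, 163.58]. Speed limits (degrees/s): [159.86, 159.86, 180, 180, 180, 180].

## Interface

Orientations are given as a 3x3 rotation matrix whose columns are the frame's x, y, z axes.
In Python, from rig import bot, capture, camera_model gives the robot as it stands.
- The arm moves only by the tool apply_moves, never from a script. Its argument "plan" is text: rows parted by semicolons, each of 6 numbers parted by spaces: the shift along the tool's x, y, z in units of 0.05 m (1.0 is 0.05 m), then the turn, a rotation vector about the tool's x, y, z in units of 360 degrees (1.0 is 360 degrees). In form: dx dy dz ax ay az; .... A call has 1 to 10 rows; each row shifts and turns the commanded pose from where the row before left it, along the tool's axes as they then stand; what a row does not reach is not made up. A row lasts 1/12 s, in which the tool goes at most 41.7 mm and 7.16 degrees, less where a joint would pass 70% of its speed; a pose out of reach is approached as far as the arm can. A call with a number of a shift or a turn outside -1 to 1 is refused whole. A call with a gripper value outside its range is refused whole. "gripper" is the gripper command: -1 is shut, 1 is fully open, values between are in proportion, set as the call begins (left out, the last holds). The fingers move at their own pace and stop on an object; the grip force is fixed at half the most. Time passes only in rows, so rows that do not move let the fingers close. It gives the time, the measured TCP pose, the force, the opening and the grip force at its end, in the units of the state.
- bot.read_state(): the state, without advancing time (a new reading comes with each control period).
- capture(name): name is "scene" or "top" or "wrist"; returns the picture (420x560x3 uint8, red, green, blue); there is no depth.
- camera_model(name): a dict with "vertical_fov" (degrees; the focal length in pixels is half the picture's height over the tangent of half this angle, whatever the lens; pixels are square), "cx", "cy" (the principal point, pixels), "position" and "rotation" of the camera in the world; the wrist camera has in their place "hand_eye" (4x4, takes a point from camera to tool coordinates, whose origin is the TCP and whose axes are the flange's). Camera axes: x right, y down, z forward; pixel columns grow to the right and rows downward; lengths in m; the calibration is good to about 2 mm. The wrist camera is an equidistant fisheye: a pixel r from the principal point sees the ray r / f radians off the axis. A picture is of the moment at which its call begins: read the wrist's pose just before it. camera_model takes no time and is no camera call.
- bot.hand_in(): hands the job in; it is judged then, once.
The state is a dict: "time_s": time; "joint_positions": joint angles; "qvel": joint speeds; "tau": joint torques, N m; "position": TCP position; "tcp_rot": TCP orientation; "force": force on the tool from outside, world axes, zero at the start; "moment": the same for the moment, N m; "opening": opening from 0.0 (shut) to 1.0 (fully open); "grasp_force": force on a finger pad.
Only numpy, scipy, OpenCV 4.12 (cv2) and the standard library are available. Lean on these libraries where they do the work, as an engineer would, in place of code of your own. Each camera call takes 0.05 s, during which the arm holds its last target. There are 200 camera calls.

## Working session

There is one attempt and no reset: what is moved stays moved. The work goes in short steps, Python scripts to look and compute and a tool call to move; the robot and the scene stay as the last step left them, time stands still between calls to the robot, and variables do not carry over. Pictures are saved under pics/ and viewed, at most 10 in all, crops included, and the job is handed in when it is done.

Besides the shell and the picture viewer there is one more tool, called after "Emit:" by a JSON object that holds its "method" and its "body", one argument or row to a line. apply_moves: Moves the arm, as the interface text tells. Its arguments: {"type":"object","properties":{"plan":{"type":"string"},"gripper":{"type":"number"}},"required":["plan"]}

```bash
mkdir -p pics; ls; cat > h.py <<'E'
import numpy as np, cv2
from rig import bot, capture, camera_model
def save(name, fn):
    im=capture(name); cv2.imwrite('pics/'+fn,im[:,:,::-1]); return im
def ray(name,u,v):
    c=camera_model(name); f=210/np.tan(np.radians(c['vertical_fov'])/2)
    d=np.array([(u-c['cx'])/f,(v-c['cy'])/f,1.]); return np.array(c['position']),np.array(c['rotation'])@d
def at_z(name,u,v,z):
    p,d=ray(name,u,v); return p+d*(z-p[2])/d[2]
def proj(name,P):
    c=camera_model(name); f=210/np.tan(np.radians(c['vertical_fov'])/2)
    q=(np.atleast_2d(P)-np.array(c['position']))@np.array(c['rotation']); return np.c_[q[:,0]/q[:,2]*f+c['cx'],q[:,1]/q[:,2]*f+c['cy']]
def tri(a,b):
    p,d=ray(*a);q,e=ray(*b); d/=np.linalg.norm(d); e/=np.linalg.norm(e)
    s=np.linalg.lstsq(np.c_[d,-e],q-p,rcond=None)[0]; A=p+s[0]*d;B=q+s[1]*e
    return (A+B)/2,np.linalg.norm(A-B)
E
python3 - <<'E'
from h import *
save('scene','s0.png');save('top','t0.png')
for n in('scene','top'):
    c=camera_model(n);print(n,{k:np.round(v,3).tolist() for k,v in c.items() if not isinstance(v,str)})
s=bot.read_state();print(np.round(s['tcp_rot'],3),s['opening'],bot.hold_point_z)
E
```

```text
pics
scene {'vertical_fov': 49.524, 'cx': 288.834, 'cy': 211.031, 'position': [1.381, 0.456, 0.813], 'rotation': [[-0.499, 0.487, -0.717], [0.867, 0.26, -0.426], [-0.021, -0.834, -0.552]]}
top {'vertical_fov': 53.289, 'cx': 274.567, 'cy': 210.077, 'position': [0.301, -0.055, 1.351], 'rotation': [[-0.024, -0.988, 0.155], [-1.0, 0.021, -0.022], [0.018, -0.155, -0.988]]}
[[-0.909  0.416 -0.001]
 [ 0.416  0.909 -0.002]
 [ 0.    -0.002 -1.   ]] 0.9989922144685071 -0.0187
```

View pics/s0.png

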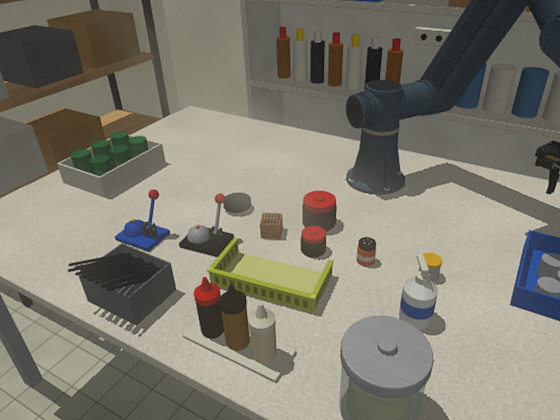

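View pics/t0.png

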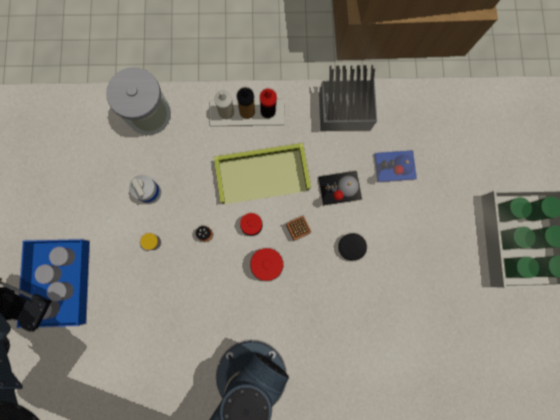

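The scene view shows:
- Small pot at (313,241), large look-alike pot at (320,210).
- Shaker (367,251), picks (271,225).
- Black bell (208,240), blue look-alike bell (140,235).
- Tin (431,265), pump (418,300).

In the top view:
- Small pot (251,224), large pot (267,264), shaker (204,233), picks (298,228).
- Black bell (340,187), blue bell (395,166).
- Dishes (352,247), tin (149,242), pump (145,189).

I choose the smaller pot and the black bell. I'll check that in a crop.

```bash
python3 - <<'E'
from h import *
t=cv2.imread('pics/t0.png')
cv2.imwrite('pics/c1.png',cv2.resize(t[130:290,185:385],None,fx=3.7,fy=3.7,interpolation=cv2.INTER_CUBIC))
s=cv2.imread('pics/s0.png')
cv2.imwrite('pics/c2.png',cv2.resize(s[180:320,170:390],None,fx=3.6,fy=3.6,interpolation=cv2.INTER_CUBIC))
print(at_z('top',251,224,.066),at_z('scene',313,233,.066))
print('pot',tri(('top',251,224),('scene',313.5,233)))
print('shk',tri(('top',204,233),('scene',367,242)))
print('picks',tri(('top',298,228),('scene',271,216)))
print('knob',tri(('top',338,195),('scene',220,198)))
for n,u,v,z in [('bigpot',267,264,.08),('dish',352,247,.033),('tin',149,242,.057)]: print(n,at_z('top',u,v,z))
E
```

```text
[ 0.46099189 -0.00986322  0.066     ] [ 0.47402181 -0.00653125  0.066     ]
pot (array([ 0.46238348, -0.01015202,  0.05717856]), np.float64(0.0013378649105599582))
shk (array([0.4364115 , 0.13657361, 0.06133971]), np.float64(0.0022101582329198646))
picks (array([ 0.44732429, -0.15745162,  0.05830492]), np.float64(0.004635091572137936))
knob (array([ 0.53373596, -0.27214794,  0.1351343 ]), np.float64(0.001433876633723063))
bigpot [ 0.33681526 -0.05661747  0.08      ]
dish [ 0.3849464  -0.32596965  0.033     ]
tin [0.413283   0.30483871 0.057     ]
```

View pics/c1.png

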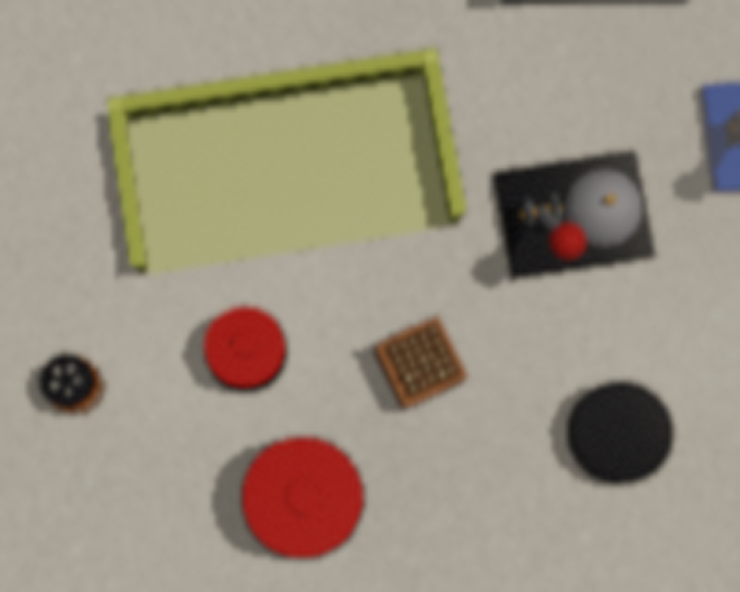

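View pics/c2.png

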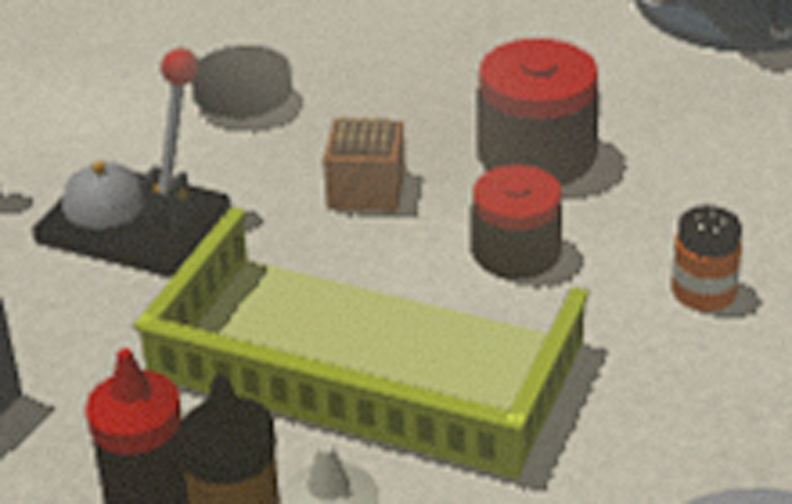

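The crop shows the small pot (244,347 in c1), clearly smaller than the large pot (303,497). The black-based bell has its red knob at c1 (569,242), and the picks and shaker are as described. Next I fit the poses.

```bash
cat >> h.py <<'E'
def T(u,v): return ('top',185+(u+.5)/3.7-.5,130+(v+.5)/3.7-.5)
def S(u,v): return ('scene',170+(u+.5)/3.6-.5,180+(v+.5)/3.6-.5)
E
python3 - <<'E'
from h import *
from scipy.optimize import least_squares
for n,a,b in [('pot',T(244,347),S(516,193)),('shk',T(67,381),S(709,227)),('big',T(303,497),S(539,76)),('knob',T(569,242),S(179,66)),('dome',T(610,200),S(98,168))]:
    P,e=tri(a,b); print(n,P.round(4),round(e,4))
pc=[(436,318),(466,378),(403,406),(375,347)]
W=np.array([at_z(*T(*p),.052) for p in pc]); print('picks',W.mean(0).round(4)); e=W-np.roll(W,-1,0); print([ (round(float(np.linalg.norm(x)),3),round(float(np.degrees(np.arctan2(x[1],x[0]))),1)) for x in e])
P,er=tri(T(420,362),S(365,138));print(P,er)
# bay: model pts
m=np.array([[.078,.143,.052],[.078,-.143,.052],[-.07,-.143,.052],[-.07,.143,.052]])
tp=np.array([T(108,98)[1:],T(437,50)[1:],T(464,219)[1:],T(133,271)[1:]])
sp=np.array([S(523,428)[1:],S(136,326)[1:],S(240,209)[1:],S(587,291)[1:]])
def w(q,m): c,s=np.cos(q[2]),np.sin(q[2]); return np.c_[q[0]+c*m[:,0]-s*m[:,1],q[1]+s*m[:,0]+c*m[:,1],m[:,2]]
for use in (0,1,2):
    def r(q):
        a=(proj('top',w(q,m))-tp).ravel(); b=(proj('scene',w(q,m))-sp).ravel()
        return [a,b,np.r_[a,b]][use]
    o=least_squares(r,[.57,0,0]);print('bay',o.x.round(4),np.degrees(o.x[2]).round(1),o.fun.round(1))
m=np.array([[.05,.065,.016],[.05,-.065,.016],[-.05,-.065,.016],[-.05,.065,.016]])
tp=np.array([T(493,173)[1:],T(635,152)[1:],T(655,257)[1:],T(511,279)[1:]])
o=least_squares(lambda q:(proj('top',w(q,m))-tp).ravel(),[.55,-.28,0]);print('bell',o.x.round(4),np.degrees(o.x[2]),o.fun.round(1))
kn=np.array([[-.0435,.035,.135],[.0435,.035,.135]]);print(w(o.x,kn))
E
```

```text
pot [ 0.4645 -0.0097  0.0578] 0.0031
shk [0.4385 0.1385 0.0612] 0.002
big [ 0.3371 -0.0556  0.0807] 0.0008
knob [ 0.5339 -0.2738  0.1347] 0.0023
dome [ 0.5862 -0.3263  0.0511] 0.003
picks [ 0.4484 -0.1564  0.052 ]
[(0.057, 24.5), (0.058, -67.4), (0.055, -156.3), (0.058, 114.2)]
[ 0.4491703  -0.1576054   0.05240309] 0.0027623801752356316
bay [ 0.6231 -0.0474  0.133 ] 7.6 [ 0.4  0.8 -0.5  0.8  0.  -0.5  0.  -0.9]
bay [ 0.6283 -0.0453  0.1378] 7.9 [-0.5  0.1  0.9  0.  -1.  -0.2  0.6  0.1]
bay [ 0.6254 -0.0467  0.1352] 7.7 [ 0.2  0.2 -0.8 -0.  -0.2 -1.3 -0.1 -1.6 -0.6 -0.8  1.1 -0.9 -0.7 -1.
  0.6 -0.6]
bell [ 0.5802 -0.2993  0.1291] 7.399372704199351 [-0.4 -0.6  0.1 -0.6  0.3  0.6 -0.   0.5]
[[ 0.53252414 -0.27020243  0.135     ]
 [ 0.61879965 -0.25899816  0.135     ]]
```

Emit:
{"method": "apply_moves", "body": {
  "plan": "0 0 0 0 0 0.0178;0 0 0 0 0 0.0178;0 0 0 0 0 0.0178;0 0 0 0 0 0.0178;0 0 0 0 0 0.0178;0 0 0 0 0 0.0178;0 0 0 0 0 0.0178;0 0 0 0 0 0.0178;0 0 0 0 0 0.0178;0 0 0 0 0 0",
  "gripper": 1
}}

```text
time_s: 0.93
position: [0.2596, 0.5681, 0.222]
tcp_rot: [[-0.133, 0.991, -0.001], [0.991, 0.133, -0.001], [-0.001, -0.001, -1.0]]
force: [-0.6, -0.5, -0.0]
opening: 0.998
grasp_force: 0.0
```

Emit:
{"method": "apply_moves", "body": {
  "plan": "-.7 .18 0 0 0 0;-.7 .18 0 0 0 0;-.7 .18 0 0 0 0;-.7 .18 0 0 0 0;-.7 .18 0 0 0 0;-.7 .18 0 0 0 0;-.7 .18 0 0 0 0;-.7 .18 0 0 0 0;-.7 .18 0 0 0 0;-.7 .18 0 0 0 0"
}}

```text
time_s: 1.77
position: [0.3964, 0.2321, 0.2225]
tcp_rot: [[-0.139, 0.99, -0.0], [0.99, 0.139, -0.0], [-0.0, -0.0, -1.0]]
force: [0.2, 0.4, 1.0]
opening: 0.998
grasp_force: 0.0
```

```bash
cat >> h.py <<'E'
C=np.array([.625,-.047]);A=np.radians(7.7);RB=np.array([[np.cos(A),-np.sin(A)],[np.sin(A),np.cos(A)]])
def bay(p): return (np.array(p)[:2]-C)@RB
def st():
    s=bot.read_state();p=np.array(s['position']);R=np.array(s['tcp_rot'])
    print('t',s['time_s'],'p',p.round(4),'bay',bay(p).round(4),'yaw y',np.degrees(np.arctan2(R[1,1],R[0,1])).round(2),'z',R[:,2].round(3),'op',s['opening'],'F',np.round(s['force'],1),'j',np.round(s['joint_positions'],0))
E
python3 -c "
from h import *
st();print(at_z('top',145,189,.159))"
```

```text
t 1.7667 p [0.3964 0.2321 0.2225] bay [-0.1891  0.3072] yaw y 7.96 z [-0. -0. -1.] op 0.998204385557794 F [0.2 0.4 1. ] j [ 16.  18. 105.  -0.  57.   8.]
[0.5580872  0.29132829 0.159     ]
```

Emit:
{"method": "apply_moves", "body": {
  "plan": "-.66 .19 0 0 0 0;-.66 .19 0 0 0 0;-.67 .19 0 0 0 0;0 0 .6 0 0 0;0 0 .6 0 0 0;0 0 .6 0 0 0;0 0 .3 0 0 0;0 0 0 0 0 0;0 0 0 0 0 0"
}}

```text
time_s: 2.52
position: [0.4375, 0.1389, 0.117]
tcp_rot: [[-0.137, 0.991, -0.002], [0.991, 0.137, -0.0], [0.0, -0.002, -1.0]]
force: [-0.4, 0.6, -0.1]
opening: 1.002
grasp_force: 0.0
```

```bash
python3 - <<'E'
from h import *
st(); save('wrist','w1.png'); c=camera_model('wrist'); print({k:np.round(v,3).tolist() for k,v in c.items() if not isinstance(v,str)})
E
```

```text
t 2.5167 p [0.4375 0.1389 0.117 ] bay [-0.1609  0.2094] yaw y 7.85 z [-0.002 -0.    -1.   ] op 1.0024611352229027 F [-0.4  0.6 -0.1] j [  4.  28. 111.   0.  41.  -4.]
{'vertical_fov': 65.706, 'cx': 273.419, 'cy': 211.128, 'hand_eye': [[-0.001, -0.966, -0.259, 0.071], [1.0, -0.001, -0.0, -0.001], [0.0, -0.259, 0.966, -0.162], [0.0, 0.0, 0.0, 1.0]]}
```

View pics/w1.png

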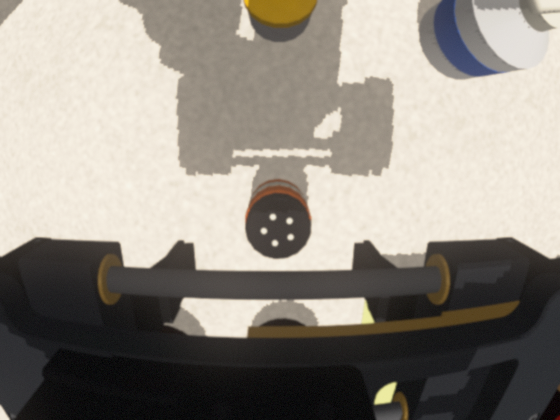

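The wrist view shows the shaker's cap centred at (279,222) between the open fingers, with the tin at (280,5) and the pump at (485,30). I'll compute its position from this.

```bash
cat >> h.py <<'E'
def wz(u,v,z,s=None):
    s=s or bot.read_state(); c=camera_model('wrist'); H=np.array(c['hand_eye']); f=210/np.tan(np.radians(c['vertical_fov'])/2)
    x,y=u-c['cx'],v-c['cy']; r=np.hypot(x,y); t=r/f
    d=np.array([x/r*np.sin(t),y/r*np.sin(t),np.cos(t)]); R=np.array(s['tcp_rot'])
    p=np.array(s['position'])+R@H[:3,3]; D=R@H[:3,:3]@d; return p+D*(z-p[2])/D[2]
E
python3 -c "
from h import *
for z in(.06,.066):
  p=wz(279,222,z);print(p,bay(p))"
```

```text
[0.44070244 0.14290002 0.06      ] [-0.15719181  0.21288105]
[0.44034678 0.14469642 0.066     ] [-0.15730357  0.21470891]
```

Emit:
{"method": "apply_moves", "body": {
  "plan": ".06 .06 0 0 0 0;0 0 .5 0 0 0;0 0 .5 0 0 0;0 0 .5 0 0 0;0 0 .4 0 0 0;0 0 .14 0 0 0;0 0 0 0 0 0;0 0 0 0 0 0"
}}

```text
time_s: 3.23
position: [0.4414, 0.1427, 0.0164]
tcp_rot: [[-0.135, 0.991, 0.002], [0.991, 0.135, 0.0], [-0.0, 0.002, -1.0]]
force: [0.3, -0.4, 0.5]
opening: 1.004
grasp_force: 0.0
```

Emit:
{"method": "apply_moves", "body": {
  "plan": "0 0 0 0 0 0;0 0 0 0 0 0;0 0 0 0 0 0;0 0 0 0 0 0;0 0 0 0 0 0;0 0 0 0 0 0;0 0 0 0 0 0;0 0 0 0 0 0",
  "gripper": -0.1
}}

```text
time_s: 3.9
position: [0.4405, 0.1424, 0.0157]
tcp_rot: [[-0.135, 0.991, -0.0], [0.991, 0.135, -0.0], [-0.0, -0.0, -1.0]]
force: [0.4, 0.7, 2.7]
opening: 0.569
grasp_force: 30.0
```

```bash
python3 -c "
from h import *
st();print(bot.read_state()['grasp_force'])"
```

```text
t 3.9 p [0.4405 0.1424 0.0157] bay [-0.1575  0.2124] yaw y 7.76 z [-0. -0. -1.] op 0.568949101596534 F [0.4 0.7 2.7] j [  4.  40. 114.  -0.  26.  -4.]
29.99984964262694
```

Emit:
{"method": "apply_moves", "body": {
  "plan": "0 .25 0 0 0 0;0 .25 0 0 0 0;0 .26 0 0 0 0;-.3 0 0 0 0 0;-.3 0 0 0 0 0;-.3 0 0 0 0 0;-.3 0 0 0 0 0;-.3 0 0 0 0 0;-.3 0 0 0 0 0;0 0 0 0 0 0"
}}

```text
time_s: 4.73
position: [0.4908, 0.0564, 0.0157]
tcp_rot: [[-0.133, 0.991, 0.0], [0.991, 0.133, -0.001], [-0.001, 0.0, -1.0]]
force: [0.5, -1.6, 4.1]
opening: 0.571
grasp_force: 30.0
```

Emit:
{"method": "apply_moves", "body": {
  "plan": "-.16 .26 0 0 0 0;-.16 .27 0 0 0 0;-.16 .27 0 0 0 0;-.02 .25 0 0 0 0;-.02 .25 0 0 0 0;-.02 .25 0 0 0 0;-.02 .25 0 0 0 0;-.02 .25 0 0 0 0;-.02 .25 0 0 0 0;0 0 0 0 0 0"
}}

```text
time_s: 5.57
position: [0.6099, 0.0449, 0.0158]
tcp_rot: [[-0.136, 0.991, 0.002], [0.991, 0.136, -0.0], [-0.0, 0.002, -1.0]]
force: [1.1, -0.2, -1.6]
opening: 0.569
grasp_force: 30.0
```

```bash
python3 -c "
from h import *
st();print(bot.read_state()['grasp_force'])"
```

```text
t 5.5667 p [0.6099 0.0449 0.0158] bay [-0.0026  0.0931] yaw y 7.79 z [ 0.002 -0.    -1.   ] op 0.5693193359763677 F [ 1.1 -0.2 -1.6] j [ -6.  45.  92.   0.  43. -14.]
29.994528056122363
```

Emit:
{"method": "apply_moves", "body": {
  "plan": "0 0 0 0 0 0;0 0 0 0 0 0;0 0 0 0 0 0;0 0 0 0 0 0;0 0 0 0 0 0;0 0 0 0 0 0;0 0 0 0 0 0",
  "gripper": 1
}}

```text
time_s: 6.15
position: [0.6081, 0.0441, 0.0155]
tcp_rot: [[-0.135, 0.991, -0.0], [0.991, 0.135, 0.0], [0.0, -0.0, -1.0]]
force: [0.4, -0.4, -0.7]
opening: 0.966
grasp_force: 0.0
```

Emit:
{"method": "apply_moves", "body": {
  "plan": "0 0 -.3 0 0 0;0 0 -.55 0 0 0;0 0 -.55 0 0 0;0 0 -.6 0 0 0;-.14 -.62 0 0 0 0;-.14 -.62 0 0 0 0;-.14 -.62 0 0 0 0;-.14 -.62 0 0 0 0;-.14 -.62 0 0 0 0;0 0 0 0 0 0"
}}

```text
time_s: 6.98
position: [0.4512, -0.0111, 0.1151]
tcp_rot: [[-0.133, 0.991, -0.011], [0.991, 0.133, 0.002], [0.004, -0.01, -1.0]]
force: [-1.3, -0.4, 0.5]
opening: 1.0
grasp_force: 0.0
```

```bash
python3 - <<'E'
from h import *
st(); a=save('top','t2.png');st(); w=save('wrist','w2.png')
big=cv2.resize(a[130:290,175:375],None,fx=1.9,fy=1.9)
o=np.hstack([cv2.resize(w,(400,300)),cv2.resize(big,(400,300))]);cv2.imwrite('pics/v2.png',o[:,:,::-1])
# red lid blob in wrist
h=cv2.cvtColor(w,cv2.COLOR_RGB2HSV); m=cv2.inRange(h,(0,150,60),(6,255,255))|cv2.inRange(h,(174,150,60),(180,255,255))
n,l,s,c=cv2.connectedComponentsWithStats(m)
for i in range(1,n):
    if s[i,4]>300: print(s[i],c[i],bay(wz(*c[i],.066)))
E
```

```text
t 6.9833 p [ 0.4512 -0.0111  0.1151] bay [-0.1674  0.0589] yaw y 7.67 z [-0.011  0.002 -1.   ] op 1.0002594006568608 F [-1.3 -0.4  0.5] j [-16.  28. 112.  -0.  41. -23.]
t 7.0333 p [ 0.4555 -0.0114  0.1155] bay [-0.1632  0.058 ] yaw y 7.64 z [-0.005  0.001 -1.   ] op 0.9976185688540877 F [0.2 0.  0.6] j [-16.  28. 112.  -0.  41. -23.]
[ 243  177   94   95 6953] [289.46181504 223.29785704] [-0.15025695  0.06220111]
[  56  203  113   66 4165] [117.68571429 233.30516206] [-0.27784183  0.0537809 ]
```

View pics/v2.png

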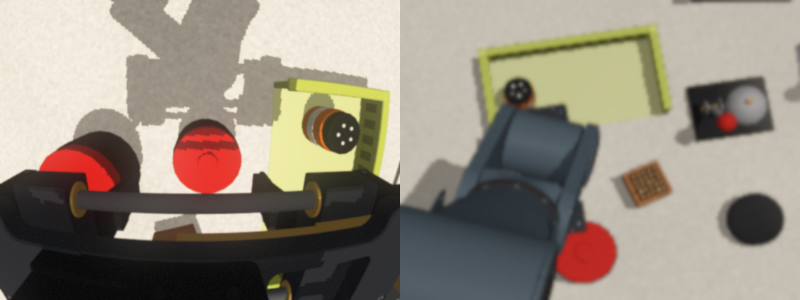

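Shaker stands upright in the bay (top view crop 518,92). The pot lid is at wrist (290,228) between the fingers, so I descend, staying clear of the large pot.

Emit:
{"method": "apply_moves", "body": {
  "plan": ".02 .1 0 0 0 0;0 0 0 0 0 0;0 0 .4 0 0 0;0 0 .4 0 0 0;0 0 .4 0 0 0;0 0 .35 0 0 0;0 0 .2 0 0 0;0 0 0 0 0 0;0 0 0 0 0 0"
}}

```text
time_s: 7.83
position: [0.4649, -0.0096, 0.0277]
tcp_rot: [[-0.136, 0.991, -0.0], [0.991, 0.136, 0.0], [0.0, -0.0, -1.0]]
force: [0.4, 0.6, -0.4]
opening: 0.999
grasp_force: 0.0
```

Emit:
{"method": "apply_moves", "body": {
  "plan": "0 0 0 0 0 0;0 0 0 0 0 0;0 0 0 0 0 0;0 0 0 0 0 0;0 0 0 0 0 0;0 0 0 0 0 0;0 0 0 0 0 0;0 0 0 0 0 0",
  "gripper": 0.2
}}

```text
time_s: 8.5
position: [0.4655, -0.01, 0.0289]
tcp_rot: [[-0.135, 0.991, 0.003], [0.991, 0.135, -0.001], [-0.001, 0.003, -1.0]]
force: [2.0, 1.2, 6.7]
opening: 0.822
grasp_force: 30.0
```

```bash
python3 -c "
from h import *
st();print(bot.read_state()['grasp_force'])"
```

```text
t 8.5 p [ 0.4655 -0.01    0.0289] bay [-0.1531  0.058 ] yaw y 7.74 z [ 0.003 -0.001 -1.   ] op 0.8222493942929786 F [2.  1.2 6.7] j [-15.  39. 113.   0.  28. -23.]
30.006081936880946
```

Emit:
{"method": "apply_moves", "body": {
  "plan": "-.14 .3 0 0 0 0;-.14 .33 0 0 0 0;-.14 .33 0 0 0 0;-.14 .33 0 0 0 0;-.14 .33 0 0 0 0;-.14 .33 0 0 0 0;-.14 .33 0 0 0 0;-.14 .33 0 0 0 0;-.04 .33 0 0 0 0;0 0 0 0 0 0"
}}

```text
time_s: 9.33
position: [0.6185, -0.0476, 0.0286]
tcp_rot: [[-0.135, 0.991, -0.001], [0.991, 0.135, -0.0], [0.0, -0.001, -1.0]]
force: [-0.8, 1.3, 7.0]
opening: 0.819
grasp_force: 30.0
```

Emit:
{"method": "apply_moves", "body": {
  "plan": "0 0 0 0 0 0;0 0 0 0 0 0;0 0 0 0 0 0;0 0 0 0 0 0;0 0 0 0 0 0;0 0 0 0 0 0;0 0 0 0 0 0",
  "gripper": 1
}}

```text
time_s: 9.92
position: [0.6175, -0.0474, 0.0279]
tcp_rot: [[-0.135, 0.991, -0.0], [0.991, 0.135, 0.0], [0.0, -0.0, -1.0]]
force: [0.0, 0.3, 1.2]
opening: 1.003
grasp_force: 0.0
```

```bash
python3 -c "
from h import *
st();print(bot.read_state()['grasp_force'])"
```

```text
t 9.9167 p [ 0.6175 -0.0474  0.0279] bay [-0.0075  0.0006] yaw y 7.76 z [-0.  0. -1.] op 1.0028530033628549 F [0.  0.3 1.2] j [-15.  45.  90.  -0.  45. -22.]
0.0
```

Emit:
{"method": "apply_moves", "body": {
  "plan": "0 0 -.35 0 0 0;0 0 -.5 0 0 0;0 0 -.5 0 0 0;0 0 -.5 0 0 0;-.34 -.73 0 0 0 0;-.34 -.73 0 0 0 0;-.34 -.73 0 0 0 0;-.34 -.73 0 0 0 0;-.34 -.73 0 0 0 0;0 0 0 0 0 0"
}}

```text
time_s: 10.75
position: [0.4419, -0.1574, 0.1203]
tcp_rot: [[-0.13, 0.991, -0.007], [0.991, 0.13, 0.002], [0.003, -0.006, -1.0]]
force: [0.1, 0.3, -0.7]
opening: 1.0
grasp_force: 0.0
```

Emit:
{"method": "apply_moves", "body": {
  "plan": "0 0 0 0 0 -.0154;0 0 0 0 0 -.0154;0 0 0 0 0 -.0154;0 0 0 0 0 0;0 0 0 0 0 0"
}}

```text
time_s: 11.17
position: [0.4487, -0.1562, 0.1206]
tcp_rot: [[-0.411, 0.912, 0.0], [0.912, 0.411, -0.0], [-0.0, 0.0, -1.0]]
force: [0.4, 0.5, -0.0]
opening: 0.998
grasp_force: 0.0
```

```bash
python3 - <<'E'
from h import *
st(); w=save('wrist','w3.png')
E
```

```text
t 11.1667 p [ 0.4487 -0.1562  0.1206] bay [-0.1893 -0.0846] yaw y 24.25 z [ 0. -0. -1.] op 0.9975387742395593 F [ 0.4  0.5 -0. ] j [-33.  28. 109.   0.  43. -57.]
```

View pics/w3.png

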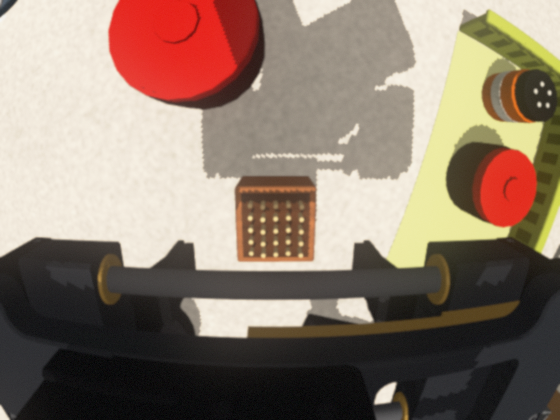

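The picks are at (275,224), square between the fingers. The pot and shaker stand in the bay on the right.

Emit:
{"method": "apply_moves", "body": {
  "plan": ".05 0 0 0 0 0;0 0 .45 0 0 0;0 0 .45 0 0 0;0 0 .45 0 0 0;0 0 .45 0 0 0;0 0 .28 0 0 0;0 0 0 0 0 0;0 0 0 0 0 0"
}}

```text
time_s: 11.88
position: [0.447, -0.1535, 0.016]
tcp_rot: [[-0.413, 0.911, -0.002], [0.911, 0.413, 0.001], [0.002, -0.001, -1.0]]
force: [0.0, 0.6, 1.0]
opening: 0.998
grasp_force: 0.0
```

Emit:
{"method": "apply_moves", "body": {
  "plan": "0 0 0 0 0 0;0 0 0 0 0 0;0 0 0 0 0 0;0 0 0 0 0 0;0 0 0 0 0 0;0 0 0 0 0 0;0 0 0 0 0 0;0 0 0 0 0 0",
  "gripper": 0
}}

```text
time_s: 12.55
position: [0.448, -0.1542, 0.0172]
tcp_rot: [[-0.413, 0.911, 0.002], [0.911, 0.413, -0.001], [-0.001, 0.001, -1.0]]
force: [0.3, 1.3, 7.1]
opening: 0.688
grasp_force: 30.0
```

Emit:
{"method": "apply_moves", "body": {
  "plan": "0 0 0 0 0 .0115;0 0 0 0 0 .0115;0 0 0 0 0 .0115;0 0 0 0 0 .0115;0 .3 0 0 0 0;0 .3 0 0 0 0;0 .3 0 0 0 0;0 .3 0 0 0 0;0 0 0 0 0 0;0 0 0 0 0 0"
}}

```text
time_s: 13.38
position: [0.5084, -0.146, 0.0172]
tcp_rot: [[-0.136, 0.991, 0.003], [0.991, 0.136, -0.001], [-0.001, 0.003, -1.0]]
force: [3.2, 3.6, 6.0]
opening: 0.683
grasp_force: 30.0
```

```bash
python3 -c "
from h import *
st();print(bot.read_state()['grasp_force'])"
```

```text
t 13.3833 p [ 0.5084 -0.146   0.0172] bay [-0.1288 -0.0825] yaw y 7.83 z [ 0.003 -0.001 -1.   ] op 0.6833632862942831 F [3.2 3.6 6. ] j [-28.  42. 104.   0.  34. -36.]
29.996950468048453
```

Emit:
{"method": "apply_moves", "body": {
  "plan": "-.01 .3 0 0 0 0;-.01 .32 0 0 0 0;-.01 .32 0 0 0 0;-.01 .32 0 0 0 0;-.01 .32 0 0 0 0;-.01 .32 0 0 0 0;-.01 .32 0 0 0 0;0 .28 0 0 0 0;0 0 0 0 0 0;0 0 0 0 0 0"
}}

```text
time_s: 14.22
position: [0.6326, -0.1324, 0.0173]
tcp_rot: [[-0.136, 0.991, 0.004], [0.991, 0.136, -0.001], [-0.001, 0.003, -1.0]]
force: [1.3, 2.2, 5.1]
opening: 0.683
grasp_force: 30.0
```

Emit:
{"method": "apply_moves", "body": {
  "plan": "0 0 0 0 0 0;0 0 0 0 0 0;0 0 0 0 0 0;0 0 0 0 0 0;0 0 0 0 0 0;0 0 0 0 0 0;0 0 0 0 0 0",
  "gripper": 1
}}

```text
time_s: 14.8
position: [0.6309, -0.1323, 0.0163]
tcp_rot: [[-0.136, 0.991, -0.0], [0.991, 0.136, 0.0], [0.0, -0.0, -1.0]]
force: [0.3, -0.6, 0.9]
opening: 0.992
grasp_force: 0.0
```

```bash
python3 -c "
from h import *
st()"
```

```text
t 14.8 p [ 0.6309 -0.1323  0.0163] bay [-0.0056 -0.0853] yaw y 7.83 z [-0.  0. -1.] op 0.9919384509455074 F [ 0.3 -0.6  0.9] j [-22.  47.  87.  -0.  46. -30.]
```

Emit:
{"method": "apply_moves", "body": {
  "plan": "0 0 -.35 0 0 0;0 0 -.62 0 0 0;0 0 -.62 0 0 0;0 0 -.62 0 0 0;0 0 -.62 0 0 0;0 0 -.62 0 0 0;0 0 -.62 0 0 0;0 0 0 0 0 0"
}}

```text
time_s: 15.47
position: [0.635, -0.1336, 0.2276]
tcp_rot: [[-0.136, 0.991, 0.013], [0.991, 0.137, -0.005], [-0.007, 0.012, -1.0]]
force: [1.7, -0.4, 1.1]
opening: 1.001
grasp_force: 0.0
```

Emit:
{"method": "apply_moves", "body": {
  "plan": "-.42 -.62 0 0 0 0;-.42 -.62 0 0 0 0;-.42 -.62 0 0 0 0;-.42 -.62 0 0 0 0;-.42 -.62 0 0 0 0;-.42 -.62 0 0 0 0;0 0 0 0 0 0;0 0 0 0 0 0;0 0 0 0 0 0;0 0 0 0 0 0",
  "gripper": -1
}}

```text
time_s: 16.3
position: [0.4647, -0.2817, 0.2199]
tcp_rot: [[-0.137, 0.991, 0.0], [0.991, 0.137, 0.0], [0.0, 0.0, -1.0]]
force: [0.3, 0.3, 0.4]
opening: 0.326
grasp_force: 0.0
```

```bash
python3 - <<'E'
from h import *
st(); a=save('scene','s4.png');b=save('top','t4.png');st(); w=save('wrist','w4.png')
o=np.hstack([cv2.resize(a[170:330,180:390],(400,300)),cv2.resize(b[130:290,175:385],(400,300))])
o=np.vstack([o,np.hstack([cv2.resize(w,(400,300)),np.zeros((300,400,3),np.uint8)])]);cv2.imwrite('pics/v4.png',o[:,:,::-1])
E
```

```text
t 16.3 p [ 0.4647 -0.2817  0.2199] bay [-0.1903 -0.2111] yaw y 7.89 z [ 0.  0. -1.] op 0.32596205854210947 F [0.3 0.3 0.4] j [-43.  24.  94.   0.  62. -51.]
t 16.4 p [ 0.4649 -0.2814  0.2199] bay [-0.1901 -0.2109] yaw y 7.95 z [ 0.  0. -1.] op 0.2299232423295288 F [-0.5 -0.1  0.6] j [-43.  24.  94.   0.  62. -51.]
```

View pics/v4.png

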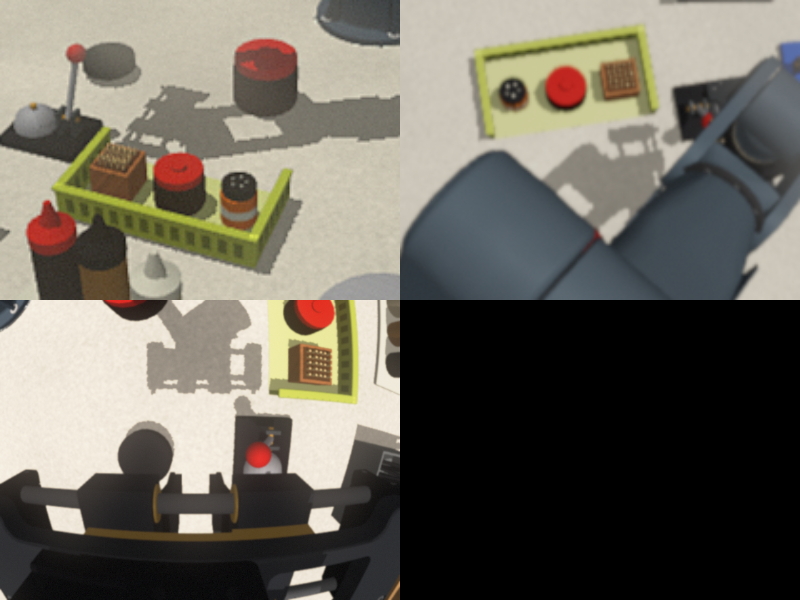

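All three items stand upright and well inside the bay. The red knob is at wrist (259,155 of 400), which is (363,217) full size.

```bash
python3 - <<'E'
from h import *
w=cv2.imread('pics/w4.png')[:,:,::-1]; h=cv2.cvtColor(np.ascontiguousarray(w),cv2.COLOR_RGB2HSV); m=cv2.inRange(h,(0,150,60),(6,255,255))|cv2.inRange(h,(174,150,60),(180,255,255))
n,l,s,c=cv2.connectedComponentsWithStats(m)
for i in range(1,n):
    if s[i,4]>300 and 150<c[i][1]<300: p=wz(*c[i],.135);print(c[i],p,bay(p))
st()
E
```

```text
[361.67765957 216.57446809] [ 0.534738   -0.27216463  0.135     ] [-0.11961708 -0.21104051]
t 16.45 p [ 0.4649 -0.2815  0.2199] bay [-0.1901 -0.2109] yaw y 7.95 z [ 0.  0. -1.] op 0.19055281636284144 F [-0.2  0.1 -0.2] j [-43.  24.  94.   0.  62. -51.]
```

Emit:
{"method": "apply_moves", "body": {
  "plan": "0 0 .3 0 0 0;0 0 .45 0 0 0;0 0 .45 0 0 0;0 0 .45 0 0 0;0 0 .45 0 0 0;0 0 0 0 0 0;0 0 0 0 0 0;0 0 0 0 0 0",
  "gripper": -1
}}

```text
time_s: 17.12
position: [0.465, -0.2825, 0.1158]
tcp_rot: [[-0.137, 0.991, 0.001], [0.991, 0.137, -0.001], [-0.001, 0.001, -1.0]]
force: [0.2, 0.4, 0.8]
opening: 0.001
grasp_force: 0.0
```

Emit:
{"method": "apply_moves", "body": {
  "plan": "0 .3 0 0 0 0;0 .3 0 0 0 0;0 .25 0 0 0 0;0 .25 0 0 0 0;0 .25 0 0 0 0;0 .25 0 0 0 0;0 .25 0 0 0 0;0 .25 0 0 0 0;0 .2 0 0 0 0;0 0 0 0 0 0"
}}

```text
time_s: 17.95
position: [0.5801, -0.2671, 0.117]
tcp_rot: [[-0.138, 0.99, 0.003], [0.99, 0.138, -0.002], [-0.003, 0.003, -1.0]]
force: [-2.1, -1.2, 2.7]
opening: 0.005
grasp_force: 1.6
```

Emit:
{"method": "apply_moves", "body": {
  "plan": "0 .06 0 0 0 0;0 .06 0 0 0 0;0 .06 0 0 0 0;0 0 0 0 0 0"
}}

```text
time_s: 18.28
position: [0.587, -0.2657, 0.1152]
tcp_rot: [[-0.136, 0.991, 0.0], [0.991, 0.136, -0.0], [-0.0, 0.0, -1.0]]
force: [-2.6, -0.9, 2.6]
opening: 0.003
grasp_force: 1.6
```

Emit:
{"method": "apply_moves", "body": {
  "plan": "0 .05 0 0 0 0;0 .05 0 0 0 0;0 0 0 0 0 0;0 0 0 0 0 0"
}}

```text
time_s: 18.62
position: [0.5914, -0.265, 0.1144]
tcp_rot: [[-0.136, 0.991, -0.001], [0.991, 0.136, 0.0], [0.0, -0.001, -1.0]]
force: [-3.7, -2.9, -1.7]
opening: 0.006
grasp_force: 1.6
```

Emit:
{"method": "apply_moves", "body": {
  "plan": "0 .05 0 0 0 0;0 .05 0 0 0 0;0 0 0 0 0 0;0 0 0 0 0 0"
}}

```text
time_s: 18.95
position: [0.5963, -0.2635, 0.1145]
tcp_rot: [[-0.137, 0.991, -0.002], [0.991, 0.137, 0.001], [0.001, -0.001, -1.0]]
force: [-3.4, -1.6, -2.2]
opening: 0.006
grasp_force: 1.8
```

Emit:
{"method": "apply_moves", "body": {
  "plan": "0 .05 0 0 0 0;0 .05 0 0 0 0;0 0 0 0 0 0;0 0 0 0 0 0"
}}

```text
time_s: 19.28
position: [0.598, -0.2631, 0.1144]
tcp_rot: [[-0.137, 0.991, -0.009], [0.991, 0.137, 0.002], [0.003, -0.008, -1.0]]
force: [-11.3, -2.4, 0.8]
opening: 0.002
grasp_force: 5.5
```

```bash
python3 - <<'E'
from h import *
st(); a=save('scene','s5.png');w=save('wrist','w5.png')
o=np.hstack([cv2.resize(a[150:280,150:310],(400,325)),cv2.resize(w,(400,325))])
cv2.imwrite('pics/v5.png',o[:,:,::-1])
E
```

```text
t 19.2833 p [ 0.598  -0.2631  0.1144] bay [-0.0557 -0.2105] yaw y 7.89 z [-0.009  0.002 -1.   ] op 0.00217855438380706 F [-11.3  -2.4   0.8] j [-33.  40.  83.  -0.  58. -41.]
```

View pics/v5.png

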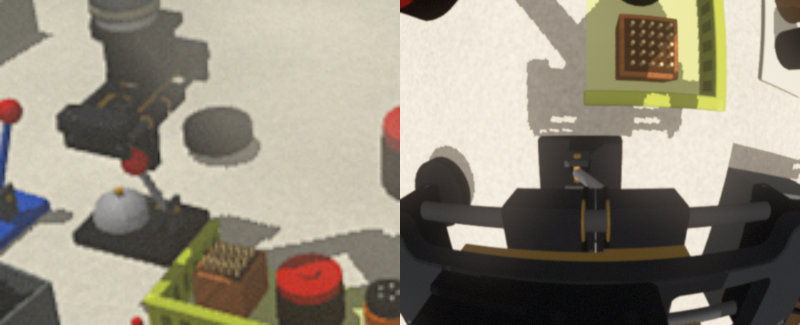

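The lever leans forward on the fingertips (knob at 135,162), and the force jump to 11 N shows it is at its stop. I'm backing off now.

Emit:
{"method": "apply_moves", "body": {
  "plan": "0 -.3 0 0 0 0;0 -.3 0 0 0 0;0 -.3 0 0 0 0;0 -.3 0 0 0 0;0 -.3 0 0 0 0;0 -.3 0 0 0 0;0 -.3 0 0 0 0;0 -.3 0 0 0 0;0 -.3 0 0 0 0;0 -.3 0 0 0 0"
}}

```text
time_s: 20.22
position: [0.455, -0.2848, 0.1161]
tcp_rot: [[-0.136, 0.991, 0.006], [0.991, 0.136, -0.003], [-0.003, 0.005, -1.0]]
force: [-0.1, -1.2, -0.2]
opening: 0.007
grasp_force: 0.0
```

Emit:
{"method": "apply_moves", "body": {
  "plan": "0 -.3 -.3 0 0 0;0 0 -.5 0 0 0;0 0 -.5 0 0 0;0 0 -.5 0 0 0;0 0 0 0 0 0;0 0 0 0 0 0;0 0 0 0 0 0;0 0 0 0 0 0"
}}

```text
time_s: 20.88
position: [0.4384, -0.2854, 0.2043]
tcp_rot: [[-0.136, 0.991, -0.0], [0.991, 0.136, 0.001], [0.001, -0.0, -1.0]]
force: [-1.2, -0.9, -0.3]
opening: 0.009
grasp_force: 0.0
```

```bash
python3 - <<'E'
from h import *
st(); a=save('scene','s6.png')
print(np.round(cv2.absdiff(a,np.ascontiguousarray(cv2.imread('pics/s4.png')[:,:,::-1]))[225:310,180:340].mean(),1))
cv2.imwrite('pics/v6.png',cv2.resize(a[150:330,110:470],(800,400))[:,:,::-1])
E
```

```text
t 20.8833 p [ 0.4384 -0.2854  0.2043] bay [-0.2169 -0.2112] yaw y 7.84 z [-0.     0.001 -1.   ] op 0.009103770471699787 F [-1.2 -0.9 -0.3] j [-45.  24.  98.   0.  58. -53.]
8.6
```

View pics/v6.png

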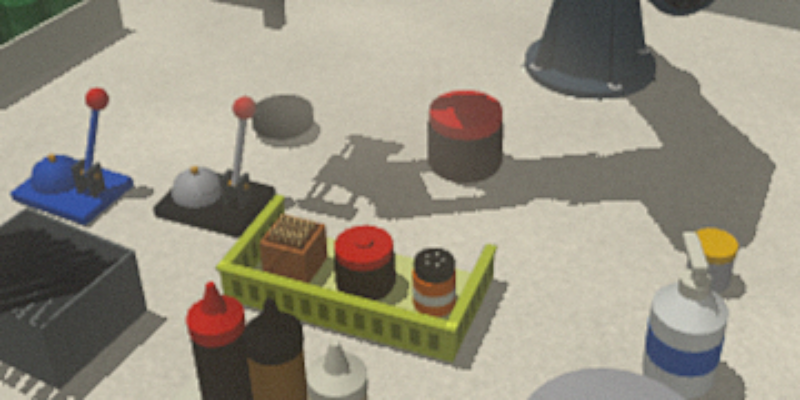

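The lever is back at rest (knob at 245,107). All three items stand in the bay, the bystanders are unmoved, and the arm touches nothing.

```bash
python3 -c "
from rig import bot
print(bot.hand_in())"
```

```text
the job is handed in; nothing more can be done
None
```

I handed the job in at about 21 s: the pot, shaker and toothpick holder stand inside the bay, and the bell lever was pushed to its stop and sprang back. The last picture shows the bystanders where they stood; the hand-in returned no verdict.

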